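Clear the clock repairer's lathe bench into its trays and gauge case

ROBOT

A 7-joint arm with a two-finger parallel gripper is mounted at the origin on the work surface. World frame = base frame: x ahead of the robot, y to its left, z up, the work surface at z = 0. Lengths are in m, angles in rad, forces in N, time in s.
With the tool pointing down it reaches from about 0.4 to 0.85 m from the base axis. Payload 10.4 kg.
Tool frame: the origin (TCP) lies on the centre line of the jaws, within the pads' length; the fingertips stand 11 mm ahead of it and the grasp point (between the pads) lies 8 mm behind it; z points along the fingers, y is the line along which they close (so a half turn about z gives the same grasp; the last joint's range is limited). The gripper opens to 85 mm and grips with 20 to 120 N. Pads are 22 mm wide; open, the fingers measure 114 mm over their backs; the gripper's body (76 mm by 85 mm) begins 54 mm behind the grasp point. The pads swing forward as they close: fully open they stand 13 mm farther back than shut.
Start: joints at [-1.292, 0.332, -0.065, 1.46, 0.022, 1.35, -0.088], TCP at [0.186, 0.597, 0.242] pointing down, gripper open.
Joint ranges: [-2.6, 2.6], [-0.5, 2.12], [-1.47, 1.34], [0.16, 2.42], [-1.27, 4.41], [0.06, 2.06], [-2.6, 2.6]. Speed limits (rad/s): [2.22, 2.22, 2.79, 2.79, 3.14, 3.14, 3.14].

INTERFACE

Orientations are given as [roll, pitch, yaw] about the fixed x, y, z axes, in that order (R = Rz(yaw) Ry(pitch) Rx(roll)).
In Python, from workcell import r gives the robot as it stands.
- The arm moves only by the tool send_rows, never from a script. Its arguments are lists of equal length, an entry for each row: "dp": the shift along the tool's x, y, z in units of 50 mm (1.0 is 50 mm), a list of three; "delta_rot": the turn, a rotation vector about the tool's x, y, z in units of 6 degrees (1.0 is 6 degrees), a list of three; "grip": the closure, from 0 (fully open) to 1 (shut). A call has 1 to 5 rows; each row shifts and turns the commanded pose from where the row before left it, along the tool's axes as they then stand; what a row does not reach is not made up. A row lasts 1/10 s, in which the tool goes at most 50 mm and 8.59 degrees, less where a joint would pass 70% of its speed; a pose out of reach is approached as far as the arm can. A call is refused whole if a number of a shift passes 1 or a number of a turn 1, either way. A call with a gripper value outside its range is refused whole. The fingers move at their own pace and stop on an object; "force" is the grip in N (left out, the last holds). Time passes only in rows, so rows that do not move let the fingers close. It gives the time, the measured TCP pose, the force, the opening and the grip force at its end, in the units of the state.
- r.get_state(): the state, without advancing time (a new reading comes with each control period).
- r.snapshot(name): name is "scene" or "top" or "wrist"; returns the picture (400x640x3 uint8, red, green, blue); there is no depth.
- r.get_calibration(name): a dict with "fov_y" (degrees; the focal length in pixels is half the picture's height over the tangent of half this angle, whatever the lens; pixels are square), "cx", "cy" (the principal point, pixels), "k1" (the pictures are not rectified: a ray, as slopes to the right and down, at radius r is drawn at 1 + k1 r^2 times it, then the intrinsics apply), "rvec" (rotation vector, rad) and "tvec" (3), from world to camera coordinates, as OpenCV has them. Camera axes: x right, y down, z forward; pixel columns grow to the right and rows downward; lengths in m; the calibration is good to about 2 mm. A picture is of the moment at which its call begins: read the wrist's pose just before it. get_calibration takes no time and is no camera call; for the wrist camera it gives the pose at the moment of the call.
- r.close_job(): hands the job in; it is judged then, once.
The state is a dict: "clock": time; "q": joint angles; "joint_vel": joint speeds; "tau": joint torques, N m; "ee_pos": TCP position; "tcp_rot": TCP orientation; "ft_force": force on the tool from outside, world axes, zero at the start; "torque": the same for the moment, N m; "gripper_width": finger opening in m; "grip_force": force on a finger pad.
Only numpy, scipy, OpenCV 4.12 (cv2) and the standard library are available. Lean on these libraries where they do the work, as an engineer would, in place of code of your own. Each camera call takes 0.05 s, during which the arm holds its last target. There are 200 camera calls.

TASK

Clear the bench in front of the lathe: lay the two brass clock wheels flat in the tray with two wide bays, one to a bay, stand the two loose steel collets upright on their heads in the two empty bays of the tray with three narrow bays, and press the dial gauge fully home, dial up, into its cutout in the case insert. Set everything down gently, do not drop it.

Things in the scene. Friction and masses are not known exactly. Their poses are not given: they have to be found in the camera images.
- wheel_large: Brass clock wheel lying flat: toothed disc 52 diameter, 4 thick, with a plain round steel pinion standing up from its centre, 12 diameter, reaching to 30 above the underside (the easy place to grip). Origin: centre of the underside, z up along the pinion; yaw has no meaning. About 70 g.
- wheel_small: Brass clock wheel lying flat: toothed disc 40 diameter, 4 thick, with a plain round steel pinion standing up from its centre, 12 diameter, reaching to 30 above the underside (the easy place to grip). Origin: centre of the underside, z up along the pinion; yaw has no meaning. About 45 g.
- collet_a: Steel lathe collet standing upright on its wide head: round head 30 diameter x 9 high below, plain round shank 18 diameter above it, 45 high in all. Origin: centre of the underside, z up along the axis; yaw has no meaning. 80 g.
- collet_b: Steel lathe collet standing upright on its wide head: round head 30 diameter x 9 high below, plain round shank 18 diameter above it, 45 high in all. Origin: centre of the underside, z up along the axis; yaw has no meaning. 80 g. Same as collet_a; either may go in either empty bay.
- dial_gauge: Dial gauge lying on its back, white dial up: round dark body 48 diameter, 24 thick (sides vertical from 8 to 24 above the underside, below that tapering to 39 diameter), with a stem 8 diameter pointing to its own -x at 12 above the underside, ending in a thin point 62 from the body's centre. Origin: centre of the round body's underside, z up. 150 g.
- stem_tip (a point): The point of the dial gauge's stem: 62 from the body's centre on its own -x, 12 above its underside.
- wheel_tray: Fixed light wooden tray with two equal wide bays side by side along its own y: outside 84 (x) x 152 (y) x 14 high, walls, divider and floor 4 thick. Bay centres at y = +37 and y = -37, each bay 76 (x) x 70 (y) inside. Origin: centre of the tray's underside, z up.
- collet_tray: Fixed light wooden tray with three narrow bays in a row along its own y: outside 60 (x) x 154 (y) x 14 high, walls and floor 4. Bays centred at y = -50, 0, +50, each 52 (x) x 46 (y) inside. The bay at -50 already holds a collet fixed there, like the loose ones, its top at 49; the bays at 0 and +50 are empty. Origin: centre of the tray's underside, z up.
- gauge_case: Fixed low black case with a rigid grey insert: 92 wide (y), from 78 in front (-x) of its origin to 43 behind, edge 19 high, its open lid lying flat behind to 135, 8 high. Insert's top at 18. Cutout 12 deep: an eight-sided pocket 54 across centred on the origin, with a stem slot 20 wide running to x = -69. Origin: on the underside, below the pocket's centre, z up.
- gauge_pocket (a point): Centre of the pocket's floor, 6 above the case's underside; axes as the case. The gauge is home with its underside's centre here, axes parallel to the case's, its top 24 above this point (12 above the insert). Two sprung nubs in the pocket's +y and -y sides grip it: laid in loosely it stops 2 to 3 too high; a push down of some 5 to 20 N takes it to the floor.

How it is judged:
At the end, for the whole second after the job is handed in: Wheels flat (0.1 rad) and loose collets upright (0.12 rad), each on its own tray's floor (origin under 7 mm above the tray's underside); gauge level (0.06 rad) in its cutout, within 6 mm of centre, origin under 7.5 mm above the case's underside (home is 6), stem in its slot; all at rest (x of wheel_large in the frame of wheel_tray between -0.035 and 0.035 m and y of wheel_large in the frame of wheel_tray between -0.07 and 0.07 m and z of wheel_large in the frame of wheel_tray between 0 and 0.007 m and angle between each of wheel_large, wheel_small's own z axis and vertical below 0.1 rad and linear speed of each of wheel_large, wheel_small, collet_a, collet_b, dial_gauge below 0.02 m/s and x of wheel_small in the frame of wheel_tray between -0.035 and 0.035 m and y of wheel_small in the frame of wheel_tray between -0.07 and 0.07 m and z of wheel_small in the frame of wheel_tray between 0 and 0.007 m and x of collet_a in the frame of collet_tray between -0.026 and 0.026 m and y of collet_a in the frame of collet_tray between -0.07 and 0.07 m and z of collet_a in the frame of collet_tray between 0 and 0.007 m and angle between each of collet_a, collet_b's own z axis and vertical below 0.12 rad and x of collet_b in the frame of collet_tray between -0.026 and 0.026 m and y of collet_b in the frame of collet_tray between -0.07 and 0.07 m and z of collet_b in the frame of collet_tray between 0 and 0.007 m and x of dial_gauge in the frame of gauge_case between -0.006 and 0.006 m and y of dial_gauge in the frame of gauge_case between -0.006 and 0.006 m and z of dial_gauge in the frame of gauge_case between 0 and 0.0075 m and angle between dial_gauge's own z axis and vertical below 0.06 rad and angle between the x axis of dial_gauge and the x axis of gauge_case, either way round below 0.2 rad and x of stem_tip in the frame of gauge_case below -0.05 m); the robot touches nothing.
It fails at once if a wheel, collet or the gauge is dropped or thrown: it moves faster than 0.9 m/s (a fall of 40 mm) with nothing of the robot touching it ((linear speed of wheel_large above 0.9 m/s and not (contact force between wheel_large and the arm above 0.02 N) and not (contact force between wheel_large and the fingers above 0.02 N)) or (linear speed of wheel_small above 0.9 m/s and not (contact force between wheel_small and the arm above 0.02 N) and not (contact force between wheel_small and the fingers above 0.02 N)) or (linear speed of collet_a above 0.9 m/s and not (contact force between collet_a and the arm above 0.02 N) and not (contact force between collet_a and the fingers above 0.02 N)) or (linear speed of collet_b above 0.9 m/s and not (contact force between collet_b and the arm above 0.02 N) and not (contact force between collet_b and the fingers above 0.02 N)) or (linear speed of dial_gauge above 0.9 m/s and not (contact force between dial_gauge and the arm above 0.02 N) and not (contact force between dial_gauge and the fingers above 0.02 N))).
It also fails if it takes over 115 s, if anything falls off the work surface, if the arm or the gripper's body presses on something with over 40 N, if the wrist force passes 120 N, or if a joint passes its speed limit or range.

## Working session

There is one attempt and no reset: what is moved stays moved. The work goes in short steps, Python scripts to look and compute and a tool call to move; the robot and the scene stay as the last step left them, time stands still between calls to the robot, and variables do not carry over. Pictures are saved under pics/ and viewed, at most 14 in all, crops included, and the job is handed in when it is done.

Besides the shell and the picture viewer there is one more tool, called after "Request:" as name(argument=value, ...) on one line, values as JSON. send_rows: Moves the arm, as the interface text tells. Its arguments: {"type":"object","properties":{"dp":{"type":"array","items":{"type":"array","items":{"type":"number"}}},"delta_rot":{"type":"array","items":{"type":"array","items":{"type":"number"}}},"grip":{"type":"array","items":{"type":"number"}},"force":{"type":"number"}},"required":["dp","delta_rot","grip"]}

```bash
mkdir -p pics; ls; python3 - <<'E'
from workcell import r
import cv2
for n in ("scene","top"):
    cv2.imwrite(f"pics/{n}0.png",cv2.cvtColor(r.snapshot(n),cv2.COLOR_RGB2BGR)); print(r.get_calibration(n))
s=r.get_state();print(s)
E
```

```text
pics
{'fov_y': 53.078617497700066, 'cx': 323.90023000072387, 'cy': 198.709996072783, 'k1': -0.08904203141202405, 'rvec': array([ 1.8228296 ,  1.51982774, -0.6954056 ]), 'tvec': array([-0.08848748, -0.27193995,  1.39094428])}
{'fov_y': 53.68584063836887, 'cx': 313.7048408845788, 'cy': 205.8906370569245, 'k1': -0.06975745127004919, 'rvec': array([ 2.09922948, -2.13352092,  0.20295694]), 'tvec': array([-0.00309167,  0.51192749,  0.81425619])}
{'clock': 0.1, 'q': array([-1.29159144,  0.33282771, -0.06469545,  1.46084001,  0.02159718,
        1.34991127, -0.08852519]), 'joint_vel': array([ 0.00098627, -0.00271832,  0.00016461,  0.00046038,  0.00092619,
        0.00105588, -0.00040731]), 'tau': array([ 6.14918572e-04, -6.26753426e+01,  4.86949144e-02, -3.92424381e+01,
        1.62689126e-02,  7.16930241e-03, -1.39372921e-05]), 'ee_pos': array([0.18568672, 0.59644535, 0.24159186]), 'tcp_rot': array([-3.14030282e+00,  5.65890342e-05,  2.83977655e+00]), 'ft_force': array([ 0.1426301 , -0.00385492, -0.15811033]), 'torque': array([-0.02655448, -0.02900326, -0.07790858]), 'grip_force': 0.0, 'gripper_width': 0.08521734352269962}
```

View pics/top0.png

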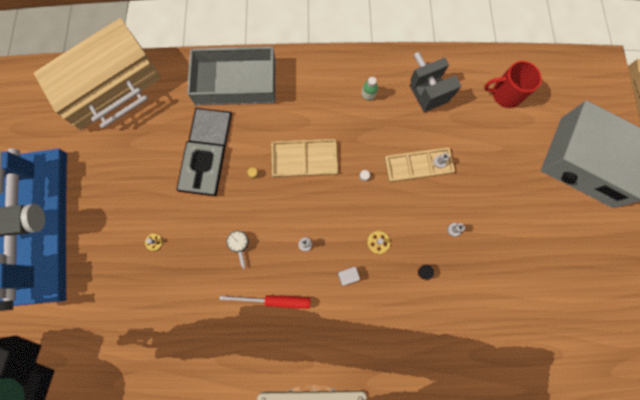

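View pics/scene0.png

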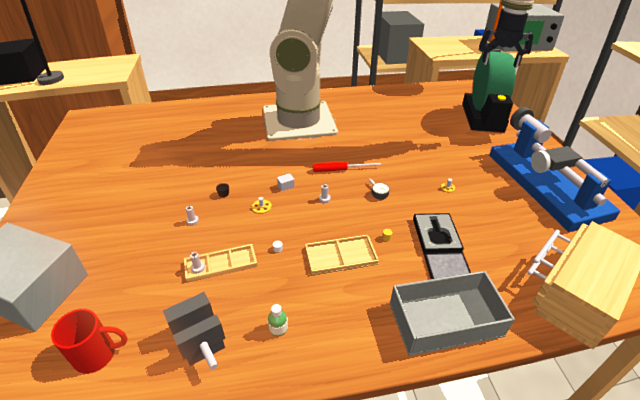

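The top view shows the wheels at (153,241) and (378,242), the collets at (306,243) and (457,229), and the gauge at (237,241) with its stem down to (243,267). The wheel tray is at (305,158), the collet tray at (420,164) with its fixed collet at (442,160), and the case pocket at (202,160). The scene view shows the same objects, upright, with the trays nearer the camera.

```bash
cat > h.py <<'E'
import numpy as np, cv2
from scipy.spatial.transform import Rotation as R
from workcell import r
def cam(n):
    c=r.get_calibration(n); f=200/np.tan(np.radians(c['fov_y']/2))
    return dict(f=f,cx=c['cx'],cy=c['cy'],k1=c['k1'],R=R.from_rotvec(c['rvec']).as_matrix(),t=np.array(c['tvec']))
def ray(c,uv):
    d=(np.array(uv,float)-[c['cx'],c['cy']])/c['f']; u=d.copy()
    for _ in range(20): u=d/(1+c['k1']*(u@u))
    v=c['R'].T@np.array([u[0],u[1],1]); o=-c['R'].T@c['t']; return o,v/np.linalg.norm(v)
def plane(c,uv,z):
    o,v=ray(c,uv); return (o+v*(z-o[2])/v[2])[:2]
def proj(c,p):
    q=c['R']@np.array(p,float)+c['t']; u=q[:2]/q[2]; return u*(1+c['k1']*(u@u))*c['f']+[c['cx'],c['cy']]
def save(n,name,box=None,k=1):
    im=cv2.cvtColor(r.snapshot(n),cv2.COLOR_RGB2BGR); cv2.imwrite(f'pics/{name}_raw.png',im)
    if box: x0,y0,x1,y1=box; im=cv2.resize(im[y0:y1,x0:x1],None,fx=k,fy=k,interpolation=cv2.INTER_CUBIC)
    cv2.imwrite(f'pics/{name}.png',im); return im
E
python3 - <<'E'
from h import *
c=cam('top'); print(-c['R'].T@c['t'])
for n,uv,z in [('ws',(153,241),.004),('wl',(378,242),.004),('ca',(306,243),.03),('cb',(457,229),.03),('g',(237,241),.024),('gs',(243,267),.012),('wt',(305,158),.014),('ct',(420,164),.014),('case',(202,160),.018)]: print(n,plane(c,uv,z))
im=cv2.imread('pics/top0.png')[90:290,130:480]
cv2.imwrite('pics/crop.png',cv2.resize(im,(796,455),interpolation=cv2.INTER_CUBIC))
c=cam('wrist');print(c, -c['R'].T@c['t'])
E
```

```text
[ 0.34359034 -0.01399534  0.89824399]
ws [0.444865   0.35973761]
wl [ 0.43501593 -0.15580769]
ca [0.43287416 0.00692789]
cb [ 0.45791648 -0.33005005]
g [0.44022841 0.16065573]
gs [0.38319202 0.14849203]
wt [0.63358412 0.00731226]
ct [ 0.614745 -0.261546]
case [0.63228166 0.24885197]
{'f': np.float64(279.8880163899667), 'cx': 320.6879138032649, 'cy': 200.36743269344203, 'k1': -0.02123860540488889, 'R': array([[ 2.97876654e-01,  9.54604269e-01,  4.34526837e-04],
       [ 9.03262048e-01, -2.82002935e-01,  3.23406892e-01],
       [ 3.08848138e-01, -9.59428712e-02, -9.46259897e-01]]), 't': array([-0.62438067, -0.04204353,  0.37934925])} [0.10680344 0.62057591 0.37283146]
```

View pics/crop.png

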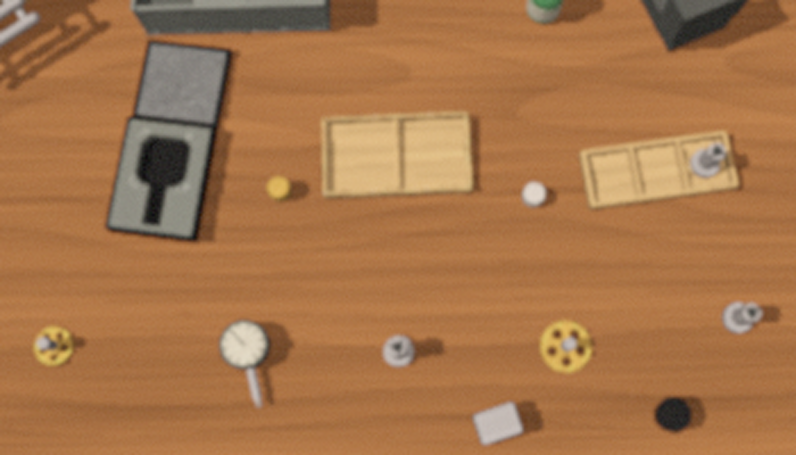

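The zoomed crop gives usable pixels: case slot end (153,222) and pocket (163,160), gauge dial (244,344) with stem tip (260,405), collet heads (399,352) and (738,318), and the tray corners. I'll convert them to positions.

```bash
python3 - <<'E'
from h import *
c=cam('top'); np.set_printoptions(precision=4,suppress=True)
P=lambda X,Y,z: plane(c,(130+(X+.5)/2.274-.5,90+(Y+.5)/2.275-.5),z)
for n,x,y,z in [('ws',53,346,.004),('wl',566,346,.004),('ca',399,352,.009),('cb',738,318,.009),('g',244,344,.024),('tip',260,405,.012),('pock',163,160,.018),('slot',153,222,.018)]: print(n,P(x,y,z))
for n,L in [('wt',[(321,118),(469,112),(473,191),(323,197)]),('ct',[(580,150),(727,131),(739,188),(591,208)])]:
    q=np.array([P(*p,.014) for p in L]); m=q.mean(0); d=q[0]+q[3]-q[1]-q[2]; y=d/np.linalg.norm(d); print(n,m,'size',np.linalg.norm(d)/2,'yhat',y,np.degrees(np.arctan2(-y[0],y[1])))
    print([m+y*s for s in (.037,-.037)] if n=='wt' else [m,m+.05*y,m-.05*y])
# dial mask
im=cv2.imread('pics/top0.png'); hsv=cv2.cvtColor(im,cv2.COLOR_BGR2HSV)
m=((hsv[...,1]<70)&(hsv[...,2]>170)).astype(np.uint8)
n,l,s,ce=cv2.connectedComponentsWithStats(m)
for i in range(1,n):
    if 100<ce[i][0]<480 and 100<ce[i][1]<290 and s[i,4]>15: print(s[i],ce[i],plane(c,ce[i],.024))
E
```

```text
ws [0.443  0.3596]
wl [ 0.4354 -0.1572]
ca [0.4318 0.0093]
cb [ 0.4597 -0.3312]
g [0.4404 0.1606]
tip [0.3815 0.1461]
pock [0.6322 0.2503]
slot [0.5665 0.2577]
wt [0.635  0.0095] size 0.15359779142037552 yhat [-0.0241  0.9997] 1.3787674298591353
[array([0.6341, 0.0465]), array([ 0.6359, -0.0275])]
ct [ 0.6148 -0.2612] size 0.1558545359916275 yhat [-0.1211  0.9926] 6.953613614978932
[array([ 0.6148, -0.2612]), array([ 0.6087, -0.2115]), array([ 0.6208, -0.3108])]
[ 90  82  48  38 184] [113.9076 102.4891] [0.7833 0.4737]
[116  95  29  21  93] [130.6129 105.0323] [0.7749 0.4306]
[101 118  11   8  40] [105.275 121.05 ] [0.7352 0.4906]
[433 153  16  15  75] [439.2267 160.36  ] [ 0.6199 -0.3045]
[360 170  10  10  80] [364.4    174.4875] [ 0.5885 -0.1287]
[449 223  10  13  58] [452.2759 229.3966] [ 0.458  -0.3214]
[227 232  19  19 274] [236.4234 240.8431] [0.4406 0.162 ]
[146 238   5   5  17] [148.0588 240.3529] [0.4442 0.3629]
[299 238  10  13  64] [302.4062 244.8906] [0.4294 0.0151]
[377 239   6   5  20] [380.   240.85] [ 0.4354 -0.1572]
[238 253   6  15  42] [240.881 259.619] [0.3989 0.1512]
[339 267  20  19 249] [348.2169 275.5663] [ 0.3607 -0.0842]
```

Request:
send_rows(dp=[[0, 0, 0], [0, 0, 0], [0, 0, 0]], delta_rot=[[0, 0, -0.96], [0, 0, -0.96], [0, 0, -0.96]], grip=[0, 0, 0], force=50)

```text
clock: 0.4
ee_pos: [0.1857, 0.5966, 0.2419]
tcp_rot: [-3.141, -0.0, -3.138]
ft_force: [-0.0, -0.2, -1.0]
gripper_width: 0.0855
grip_force: 0.0
```

Request:
send_rows(dp=[[-0.3, -0.8, 0], [-0.7, -0.6, 0], [-0.7, -0.6, 0], [-0.7, -0.6, 0], [-0.7, -0.6, 0]], delta_rot=[[0, 0, 0], [0, 0, 0], [0, 0, 0], [0, 0, 0], [0, 0, 0]], grip=[0, 0, 0, 0, 0])

```text
clock: 0.9
ee_pos: [0.3418, 0.4351, 0.2421]
tcp_rot: [-3.141, -0.0, 3.141]
ft_force: [1.0, 0.5, 1.0]
gripper_width: 0.0854
grip_force: 0.0
```

Request:
send_rows(dp=[[-0.6, -0.5, 0], [-0.6, -0.5, 0], [-0.4, -0.4, 0], [0, 0, 0], [0, 0, 0]], delta_rot=[[0, 0, 0], [0, 0, 0], [0, 0, 0], [0, 0, 0], [0, 0, 0]], grip=[0, 0, 0, 0, 0])

```text
clock: 1.4
ee_pos: [0.4208, 0.3664, 0.242]
tcp_rot: [-3.141, -0.001, 3.14]
ft_force: [0.2, 0.5, 0.2]
gripper_width: 0.0854
grip_force: 0.0
```

```bash
python3 - <<'E'
from h import *
save('wrist','w1'); import pickle
c=cam('wrist'); pickle.dump(c,open('w1.pkl','wb'))
print(proj(c,[.443,.3596,.03]),proj(c,[.443,.3596,.004]),proj(c,[.4406,.1613,.024]),proj(c,[.632,.25,.018]))
E
```

```text
[314.92570649 191.79092242] [315.26510581 186.21242606] [163.44441627 188.84379984] [245.12785798 306.33983757]
```

View pics/w1.png

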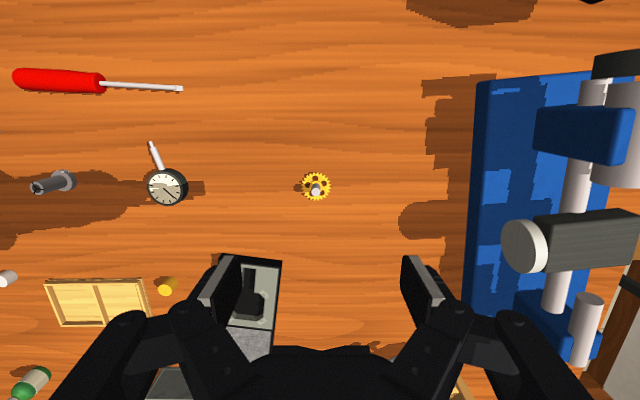

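The wrist view shows the small wheel at (315,186), right where the top view predicted, and the gauge dial at (166,187), within 2 mm. The top-view positions are good, so I'll grasp the small wheel.

Request:
send_rows(dp=[[-0.44, -0.14, 0.7], [0, 0, 0.9], [0, 0, 0.9], [0, 0, 0.8], [0, 0, 0.6]], delta_rot=[[0, 0, 0], [0, 0, 0], [0, 0, 0], [0, 0, 0], [0, 0, 0]], grip=[0.2, 0.3, 0.4, 0.4, 0.4])

```text
clock: 1.95
ee_pos: [0.4404, 0.3604, 0.0445]
tcp_rot: [-3.14, -0.002, -3.139]
ft_force: [-0.4, -0.0, -0.1]
gripper_width: 0.051
grip_force: 0.0
```

Request:
send_rows(dp=[[0, 0, 0.3], [0, 0, 0.18], [0, 0, 0], [0, 0, 0], [0, 0, 0]], delta_rot=[[0, 0, 0], [0, 0, 0], [0, 0, 0], [0, 0, 0], [0, 0, 0]], grip=[0.4, 0.6, 1, 1, 1])

```text
clock: 2.45
ee_pos: [0.4434, 0.3605, 0.0248]
tcp_rot: [3.14, 0.002, 3.141]
ft_force: [0.1, 0.7, -0.1]
gripper_width: 0.0098
grip_force: 48.7
```

Request:
send_rows(dp=[[0, 0, 0], [0, 0, 0]], delta_rot=[[0, 0, 0], [0, 0, 0]], grip=[1, 1])

```text
clock: 2.65
ee_pos: [0.4434, 0.3604, 0.0245]
tcp_rot: [3.14, 0.001, 3.141]
ft_force: [-0.6, -1.2, 6.6]
gripper_width: 0.0096
grip_force: 49.4
```

Request:
send_rows(dp=[[0, 0, -0.3], [0, 0, -0.8], [0, 0, -0.8], [-0.4, -0.6, 0], [-0.48, -0.8, 0]], delta_rot=[[0, 0, 0], [0, 0, 0], [0, 0, 0], [0, 0, 0], [0, 0, 0]], grip=[1, 1, 1, 1, 1])

```text
clock: 3.15
ee_pos: [0.4868, 0.2918, 0.1211]
tcp_rot: [3.138, 0.003, -3.137]
ft_force: [1.9, -0.4, -1.2]
gripper_width: 0.0095
grip_force: 48.9
```

Request:
send_rows(dp=[[-0.48, -0.8, 0], [-0.48, -0.8, 0], [-0.48, -0.8, 0], [-0.48, -0.8, 0], [-0.48, -0.8, 0]], delta_rot=[[0, 0, 0], [0, 0, 0], [0, 0, 0], [0, 0, 0], [0, 0, 0]], grip=[1, 1, 1, 1, 1])

```text
clock: 3.65
ee_pos: [0.6075, 0.0881, 0.1196]
tcp_rot: [3.141, 0.001, 3.142]
ft_force: [0.5, -0.1, -1.0]
gripper_width: 0.0095
grip_force: 48.9
```

Request:
send_rows(dp=[[-0.38, -0.6, 0], [-0.15, -0.28, 0], [0, 0, 0], [0, 0, 0]], delta_rot=[[0, 0, 0], [0, 0, 0], [0, 0, 0], [0, 0, 0]], grip=[1, 1, 1, 1])

```text
clock: 4.05
ee_pos: [0.6327, 0.047, 0.1186]
tcp_rot: [3.141, -0.0, -3.141]
ft_force: [-0.2, 0.5, -1.3]
gripper_width: 0.0098
grip_force: 48.9
```

```bash
python3 - <<'E'
from h import *
save('wrist','w2'); c=cam('wrist'); print(r.get_state()['ee_pos'])
for p in [(.6341,.0465,.004),(.6359,-.0275,.004),(.4354,-.1572,.004),(.4318,.0093,.009)]:print(proj(c,p))
E
```

```text
[0.63259536 0.04777238 0.11853599]
[319.65360396 200.4838015 ]
[240.18525397 202.29921169]
[ 39.7903494  -57.87540691]
[265.93562757 -73.58521308]
```

View pics/w2.png

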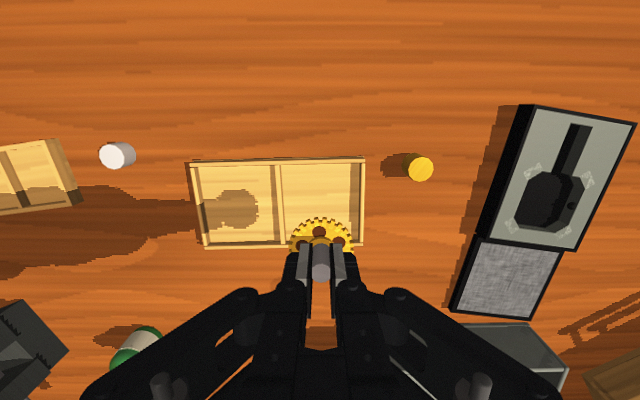

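The wrist view shows the small wheel held level. The +y bay is centred at about (321,203), where predicted. I'll lower it.

Request:
send_rows(dp=[[0, 0, 0.6], [0, 0, 0.6], [0, 0, 0.35], [0, 0, 0.15], [0, 0, 0.08]], delta_rot=[[0, 0, 0], [0, 0, 0], [0, 0, 0], [0, 0, 0], [0, 0, 0]], grip=[1, 1, 1, 1, 1])

```text
clock: 4.6
ee_pos: [0.6327, 0.0472, 0.0291]
tcp_rot: [3.141, -0.001, -3.14]
ft_force: [0.9, 0.3, -0.4]
gripper_width: 0.0098
grip_force: 48.9
```

Request:
send_rows(dp=[[0, 0, 0], [0, 0, 0.02], [0, 0, 0]], delta_rot=[[0, 0, 0], [0, 0, 0], [0, 0, 0]], grip=[1, 1, 1])

```text
clock: 4.9
ee_pos: [0.6336, 0.0458, 0.0292]
tcp_rot: [3.141, 0.001, 3.141]
ft_force: [-0.7, 0.7, -0.5]
gripper_width: 0.0099
grip_force: 48.9
```

Request:
send_rows(dp=[[0, 0, 0.02], [0, 0, 0], [0, 0, 0]], delta_rot=[[0, 0, 0], [0, 0, 0], [0, 0, 0]], grip=[1, 1, 1])

```text
clock: 5.2
ee_pos: [0.6337, 0.0458, 0.0286]
tcp_rot: [3.141, 0.001, 3.141]
ft_force: [-2.4, -0.2, 7.0]
gripper_width: 0.0094
grip_force: 49.7
```

Request:
send_rows(dp=[[0, 0, 0.02], [0, 0, 0], [0, 0, 0]], delta_rot=[[0, 0, 0], [0, 0, 0], [0, 0, 0]], grip=[1, 1, 1])

```text
clock: 5.5
ee_pos: [0.6338, 0.0458, 0.0285]
tcp_rot: [3.141, 0.001, 3.141]
ft_force: [-7.2, -0.2, 16.4]
gripper_width: 0.0096
grip_force: 50.6
```

Request:
send_rows(dp=[[0, 0, -0.03], [0, 0, 0], [0, 0, 0], [0, 0, -0.7], [0, 0, -0.8]], delta_rot=[[0, 0, 0], [0, 0, 0], [0, 0, 0], [0, 0, 0], [0, 0, 0]], grip=[0.65, 0.6, 0.6, 0.6, 0.6])

```text
clock: 6.0
ee_pos: [0.6318, 0.0456, 0.1018]
tcp_rot: [-3.141, -0.004, 3.141]
ft_force: [0.6, 0.2, -0.0]
gripper_width: 0.0343
grip_force: 0.0
```

Request:
send_rows(dp=[[0.6, -0.6, -0.3], [0.65, -0.67, 0], [0.65, -0.67, 0], [0.65, -0.67, 0], [0.65, -0.67, 0]], delta_rot=[[0, 0, 0], [0, 0, 0], [0, 0, 0], [0, 0, 0], [0, 0, 0]], grip=[0.5, 0.4, 0.4, 0.4, 0.4])

```text
clock: 6.5
ee_pos: [0.4716, -0.1194, 0.1177]
tcp_rot: [3.141, 0.0, 3.141]
ft_force: [0.4, -1.5, 0.7]
gripper_width: 0.0511
grip_force: 0.0
```

Request:
send_rows(dp=[[0.6, -0.6, 0], [0.17, -0.18, 0.4], [0, 0, 0.6], [0, 0, 0.4], [0, 0, 0]], delta_rot=[[0, 0, 0], [0, 0, 0], [0, 0, 0], [0, 0, 0], [0, 0, 0]], grip=[0.4, 0.4, 0.4, 0.4, 0.4])

```text
clock: 7.0
ee_pos: [0.4327, -0.157, 0.0457]
tcp_rot: [3.141, -0.004, 3.141]
ft_force: [-0.4, -1.1, 0.0]
gripper_width: 0.0516
grip_force: 0.0
```

Request:
send_rows(dp=[[-0.05, 0, 0.3], [0, 0, 0.14], [0, 0, 0], [0, 0, 0], [0, 0, 0]], delta_rot=[[0, 0, 0], [0, 0, 0], [0, 0, 0], [0, 0, 0], [0, 0, 0]], grip=[0.4, 0.6, 1, 1, 1])

```text
clock: 7.5
ee_pos: [0.4375, -0.1573, 0.0265]
tcp_rot: [3.142, 0.001, 3.141]
ft_force: [0.5, -0.9, -0.2]
gripper_width: 0.0095
grip_force: 48.7
```

Request:
send_rows(dp=[[0, 0, 0], [0, 0, 0]], delta_rot=[[0, 0, 0], [0, 0, 0]], grip=[1, 1])

```text
clock: 7.7
ee_pos: [0.4375, -0.1573, 0.0264]
tcp_rot: [3.141, 0.001, 3.141]
ft_force: [-1.5, -0.3, 7.8]
gripper_width: 0.0094
grip_force: 49.3
```

Request:
send_rows(dp=[[0, 0, -0.3], [0, 0, -0.8], [0, 0, -0.7], [-0.5, 0.33, 0], [-0.75, 0.49, 0]], delta_rot=[[0, 0, 0], [0, 0, 0], [0, 0, 0], [0, 0, 0], [0, 0, 0]], grip=[1, 1, 1, 1, 1])

```text
clock: 8.2
ee_pos: [0.5001, -0.1175, 0.1176]
tcp_rot: [3.141, 0.003, 3.138]
ft_force: [0.8, -1.0, -1.0]
gripper_width: 0.0092
grip_force: 48.9
```

Request:
send_rows(dp=[[-0.75, 0.49, 0], [-0.75, 0.49, 0], [-0.7, 0.46, 0], [-0.5, 0.33, 0], [0, 0, 0]], delta_rot=[[0, 0, 0], [0, 0, 0], [0, 0, 0], [0, 0, 0], [0, 0, 0]], grip=[1, 1, 1, 1, 1])

```text
clock: 8.7
ee_pos: [0.637, -0.0236, 0.1151]
tcp_rot: [3.14, 0.0, -3.137]
ft_force: [-0.6, 0.1, -1.2]
gripper_width: 0.0096
grip_force: 48.9
```

Request:
send_rows(dp=[[0, 0, 0.6], [0, 0, 0.5], [0, 0, 0.2], [0, 0, 0.15], [0, 0, 0]], delta_rot=[[0, 0, 0], [0, 0, 0], [0, 0, 0], [0, 0, 0], [0, 0, 0]], grip=[1, 1, 1, 1, 1])

```text
clock: 9.2
ee_pos: [0.6344, -0.028, 0.0431]
tcp_rot: [-3.142, -0.001, 3.141]
ft_force: [-0.3, 0.6, 0.5]
gripper_width: 0.0093
grip_force: 48.9
```

Request:
send_rows(dp=[[0, 0, 0.16], [0, 0, 0.06], [0, 0, 0.03], [0, 0, 0.02], [0, 0, 0]], delta_rot=[[0, 0, 0], [0, 0, 0], [0, 0, 0], [0, 0, 0], [0, 0, 0]], grip=[1, 1, 1, 1, 1])

```text
clock: 9.7
ee_pos: [0.6347, -0.0278, 0.0305]
tcp_rot: [3.141, 0.0, 3.141]
ft_force: [-2.5, -0.2, 4.7]
gripper_width: 0.0091
grip_force: 49.4
```

Request:
send_rows(dp=[[0, 0, 0], [0, 0, 0], [0, 0, 0], [0, 0, -0.7], [0, 0, -0.8]], delta_rot=[[0, 0, 0], [0, 0, 0], [0, 0, 0], [0, 0, 0], [0, 0, 0]], grip=[0.65, 0.6, 0.6, 0.6, 0.6])

```text
clock: 10.2
ee_pos: [0.6334, -0.0278, 0.1041]
tcp_rot: [-3.141, -0.004, 3.141]
ft_force: [0.2, -0.2, 0.8]
gripper_width: 0.0343
grip_force: 0.0
```

Request:
send_rows(dp=[[0.7, 0.14, -0.3], [0.9, 0.16, 0], [0.9, 0.16, 0], [0.9, 0.16, 0], [0.66, 0.12, 0]], delta_rot=[[0, 0, 0], [0, 0, 0], [0, 0, 0], [0, 0, 0], [0, 0, 0]], grip=[0.5, 0.4, 0.4, 0.4, 0.4])

```text
clock: 10.7
ee_pos: [0.4292, 0.0096, 0.1195]
tcp_rot: [3.141, -0.0, -3.141]
ft_force: [-0.2, -0.0, 1.7]
gripper_width: 0.0515
grip_force: 0.0
```

Request:
send_rows(dp=[[0, 0, 0.2], [0, 0, 0.6], [0, 0, 0.6], [0, 0, 0], [0, 0, 0]], delta_rot=[[0, 0, 0], [0, 0, 0], [0, 0, 0], [0, 0, 0], [0, 0, 0]], grip=[0.4, 0.4, 0.4, 0.4, 0.4])

```text
clock: 11.2
ee_pos: [0.432, 0.0089, 0.0501]
tcp_rot: [-3.141, -0.001, 3.141]
ft_force: [-0.1, 0.2, 0.2]
gripper_width: 0.0508
grip_force: 0.0
```

Request:
send_rows(dp=[[0, 0, 0.3], [0, 0, 0.15], [0, 0, 0], [0, 0, 0], [0, 0, 0]], delta_rot=[[0, 0, 0], [0, 0, 0], [0, 0, 0], [0, 0, 0], [0, 0, 0]], grip=[0.4, 0.5, 1, 1, 1])

```text
clock: 11.7
ee_pos: [0.4323, 0.0093, 0.0281]
tcp_rot: [3.141, 0.001, 3.141]
ft_force: [-0.6, 0.2, 2.3]
gripper_width: 0.0164
grip_force: 48.8
```

Request:
send_rows(dp=[[0, 0, 0], [0, 0, 0]], delta_rot=[[0, 0, 0], [0, 0, 0]], grip=[1, 1])

```text
clock: 11.9
ee_pos: [0.4323, 0.0093, 0.0281]
tcp_rot: [3.141, 0.001, 3.141]
ft_force: [-1.0, -0.6, 6.9]
gripper_width: 0.0164
grip_force: 49.1
```

Request:
send_rows(dp=[[0, 0, -0.3], [0, 0, -0.8], [0, 0, -0.8], [-0.35, -0.5, 0], [-0.5, -0.75, 0]], delta_rot=[[0, 0, 0], [0, 0, 0], [0, 0, 0], [0, 0, 0], [0, 0, 0]], grip=[1, 1, 1, 1, 1])

```text
clock: 12.4
ee_pos: [0.4752, -0.0519, 0.1241]
tcp_rot: [3.14, 0.003, -3.137]
ft_force: [1.3, 1.4, -1.2]
gripper_width: 0.0162
grip_force: 48.9
```

Request:
send_rows(dp=[[-0.5, -0.75, 0], [-0.5, -0.75, 0], [-0.5, -0.75, 0], [-0.5, -0.75, 0], [-0.5, -0.75, 0]], delta_rot=[[0, 0, 0], [0, 0, 0], [0, 0, 0], [0, 0, 0], [0, 0, 0]], grip=[1, 1, 1, 1, 1])

```text
clock: 12.9
ee_pos: [0.5999, -0.242, 0.1221]
tcp_rot: [3.141, -0.0, -3.141]
ft_force: [1.0, 1.0, 0.2]
gripper_width: 0.0164
grip_force: 48.9
```

Request:
send_rows(dp=[[-0.3, -0.41, 0], [0, 0, 0], [0, 0, 0], [0, 0, 0]], delta_rot=[[0, 0, 0], [0, 0, 0], [0, 0, 0], [0, 0, 0]], grip=[1, 1, 1, 1])

```text
clock: 13.3
ee_pos: [0.6138, -0.26, 0.1221]
tcp_rot: [3.141, -0.0, -3.141]
ft_force: [-0.4, 0.0, -0.8]
gripper_width: 0.0164
grip_force: 49.0
```

```bash
python3 - <<'E'
from h import *
im=save('wrist','w3'); c=cam('wrist'); print(r.get_state()['ee_pos'])
for p in [(.6148,-.2612,.004),(.6087,-.2115,.004),(.6208,-.3108,.049)]:
    q=proj(c,p);print(q); cv2.circle(im,tuple(int(v) for v in q),3,(255,0,0),-1)
cv2.imwrite('pics/w3.png',im)
E
```

```text
[ 0.6139257  -0.25986245  0.12234132]
[319.63573334 198.47796474]
[372.82152706 192.26757184]
[257.24629794 223.6058181 ]
```

View pics/w3.png

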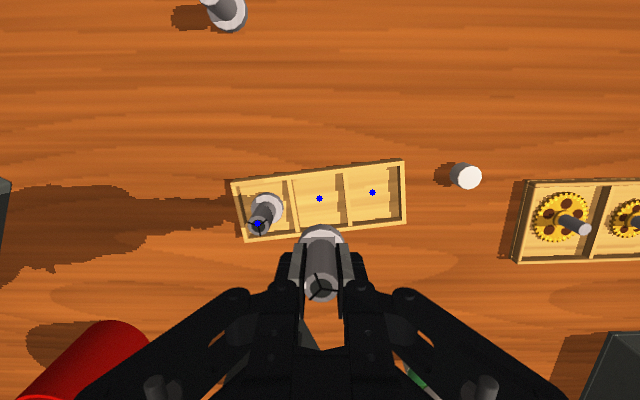

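The wrist view shows my predicted bay centres (blue dots at (320,198) and (373,192)) in the middle of their bays. The fixed collet's top lands at (257,224) as predicted. The collet is held upright, so I'll lower it.

Request:
send_rows(dp=[[0, 0, 0.6], [0, 0, 0.6], [0, 0, 0.3], [0, 0, 0.15], [0, 0, 0.08]], delta_rot=[[0, 0, 0], [0, 0, 0], [0, 0, 0], [0, 0, 0], [0, 0, 0]], grip=[1, 1, 1, 1, 1])

```text
clock: 13.85
ee_pos: [0.6143, -0.261, 0.0359]
tcp_rot: [3.141, 0.0, -3.141]
ft_force: [0.5, 0.2, -0.2]
gripper_width: 0.0165
grip_force: 49.0
```

Request:
send_rows(dp=[[0, 0, 0.04], [0, 0, 0.02], [0, 0, 0], [0, 0, 0]], delta_rot=[[0, 0, 0], [0, 0, 0], [0, 0, 0], [0, 0, 0]], grip=[1, 1, 1, 1])

```text
clock: 14.25
ee_pos: [0.6144, -0.2614, 0.0334]
tcp_rot: [-3.141, 0.001, 3.141]
ft_force: [0.1, -0.3, -1.0]
gripper_width: 0.0166
grip_force: 49.0
```

Request:
send_rows(dp=[[0, 0, 0.025], [0, 0, 0.015], [0, 0, 0]], delta_rot=[[0, 0, 0], [0, 0, 0], [0, 0, 0]], grip=[1, 1, 1])

```text
clock: 14.55
ee_pos: [0.6145, -0.2615, 0.0322]
tcp_rot: [3.141, 0.001, 3.141]
ft_force: [-3.4, 0.6, 9.4]
gripper_width: 0.0165
grip_force: 50.2
```

Request:
send_rows(dp=[[0, 0, -0.02], [0, 0, 0], [0, 0, 0], [0, 0, -0.7], [0, 0, -0.8]], delta_rot=[[0, 0, 0], [0, 0, 0], [0, 0, 0], [0, 0, 0], [0, 0, 0]], grip=[0.68, 0.66, 0.66, 0.66, 0.66])

```text
clock: 15.05
ee_pos: [0.6129, -0.2608, 0.1058]
tcp_rot: [3.141, -0.004, 3.141]
ft_force: [1.2, -0.6, 0.1]
gripper_width: 0.0291
grip_force: 0.0
```

Request:
send_rows(dp=[[0.6, -0.27, -0.3], [0.8, -0.36, 0], [0.8, -0.36, 0], [0.6, -0.27, 0], [0.3, -0.13, 0]], delta_rot=[[0, 0, 0], [0, 0, 0], [0, 0, 0], [0, 0, 0], [0, 0, 0]], grip=[0.5, 0.4, 0.4, 0.4, 0.4])

```text
clock: 15.55
ee_pos: [0.4561, -0.3326, 0.1219]
tcp_rot: [-3.142, -0.0, 3.138]
ft_force: [0.1, -0.1, -0.2]
gripper_width: 0.0509
grip_force: 0.0
```

Request:
send_rows(dp=[[0, 0, 0.2], [0, 0, 0.6], [0, 0, 0.6], [0, 0, 0], [0, 0, 0]], delta_rot=[[0, 0, 0], [0, 0, 0], [0, 0, 0], [0, 0, 0], [0, 0, 0]], grip=[0.4, 0.4, 0.4, 0.4, 0.4])

```text
clock: 16.05
ee_pos: [0.4598, -0.3301, 0.0516]
tcp_rot: [3.141, -0.001, -3.141]
ft_force: [0.3, -0.8, 0.7]
gripper_width: 0.0513
grip_force: 0.0
```

Request:
send_rows(dp=[[0, -0.02, 0.3], [0, 0, 0.18], [0, 0, 0], [0, 0, 0], [0, 0, 0]], delta_rot=[[0, 0, 0], [0, 0, 0], [0, 0, 0], [0, 0, 0], [0, 0, 0]], grip=[0.4, 0.5, 1, 1, 1])

```text
clock: 16.55
ee_pos: [0.4593, -0.332, 0.0282]
tcp_rot: [-3.141, 0.001, 3.141]
ft_force: [0.6, 0.4, -0.1]
gripper_width: 0.0165
grip_force: 48.7
```

Request:
send_rows(dp=[[0, 0, 0], [0, 0, 0]], delta_rot=[[0, 0, 0], [0, 0, 0]], grip=[1, 1])

```text
clock: 16.75
ee_pos: [0.4592, -0.3318, 0.028]
tcp_rot: [3.142, 0.0, 3.141]
ft_force: [-0.1, -0.0, -0.7]
gripper_width: 0.0164
grip_force: 48.7
```

Request:
send_rows(dp=[[0, 0, -0.3], [0, 0, -0.8], [0, 0, -0.8], [-0.5, 0.4, 0], [-0.7, 0.56, 0]], delta_rot=[[0, 0, 0], [0, 0, 0], [0, 0, 0], [0, 0, 0], [0, 0, 0]], grip=[1, 1, 1, 1, 1])

```text
clock: 17.25
ee_pos: [0.5191, -0.2861, 0.1261]
tcp_rot: [-3.14, 0.004, 3.136]
ft_force: [0.5, -0.6, -0.7]
gripper_width: 0.0167
grip_force: 48.9
```

Request:
send_rows(dp=[[-0.7, 0.56, 0], [-0.7, 0.56, 0], [-0.39, 0.33, 0], [0, 0, 0], [0, 0, 0]], delta_rot=[[0, 0, 0], [0, 0, 0], [0, 0, 0], [0, 0, 0], [0, 0, 0]], grip=[1, 1, 1, 1, 1])

```text
clock: 17.75
ee_pos: [0.6087, -0.2113, 0.1235]
tcp_rot: [-3.141, 0.0, -3.141]
ft_force: [-0.2, -0.5, -1.3]
gripper_width: 0.0161
grip_force: 48.9
```

Request:
send_rows(dp=[[0, 0, 0.6], [0, 0, 0.6], [0, 0, 0.3], [0, 0, 0.15], [0, 0, 0]], delta_rot=[[0, 0, 0], [0, 0, 0], [0, 0, 0], [0, 0, 0], [0, 0, 0]], grip=[1, 1, 1, 1, 1])

```text
clock: 18.25
ee_pos: [0.6081, -0.2119, 0.0403]
tcp_rot: [-3.142, -0.001, 3.14]
ft_force: [0.5, 1.0, -0.8]
gripper_width: 0.0166
grip_force: 48.9
```

Request:
send_rows(dp=[[0, 0, 0.08], [0, 0, 0.04], [0, 0, 0.03], [0, 0, 0.02], [0, 0, 0]], delta_rot=[[0, 0, 0], [0, 0, 0], [0, 0, 0], [0, 0, 0], [0, 0, 0]], grip=[1, 1, 1, 1, 1])

```text
clock: 18.75
ee_pos: [0.6087, -0.2113, 0.0319]
tcp_rot: [3.142, 0.0, 3.141]
ft_force: [-1.1, -0.0, -0.7]
gripper_width: 0.0161
grip_force: 49.0
```

Request:
send_rows(dp=[[0, 0, 0.02], [0, 0, 0], [0, 0, 0]], delta_rot=[[0, 0, 0], [0, 0, 0], [0, 0, 0]], grip=[1, 1, 1])

```text
clock: 19.05
ee_pos: [0.6089, -0.2113, 0.0318]
tcp_rot: [3.141, 0.001, 3.141]
ft_force: [-4.1, 0.8, 8.5]
gripper_width: 0.0161
grip_force: 50.1
```

Request:
send_rows(dp=[[0, 0, -0.02], [0, 0, 0], [0, 0, 0], [0, 0, -0.7], [0, 0, -0.8]], delta_rot=[[0, 0, 0], [0, 0, 0], [0, 0, 0], [0, 0, 0], [0, 0, 0]], grip=[0.68, 0.66, 0.66, 0.66, 0.66])

```text
clock: 19.55
ee_pos: [0.6074, -0.2109, 0.106]
tcp_rot: [3.141, -0.004, 3.141]
ft_force: [1.4, 1.0, 0.8]
gripper_width: 0.0291
grip_force: 0.0
```

Request:
send_rows(dp=[[0.3, 0.6, -0.4], [0.38, 0.83, -0.3], [0.38, 0.83, -0.3], [0.38, 0.83, -0.3], [0.38, 0.83, -0.3]], delta_rot=[[0, 0, 0], [0, 0, 0], [0, 0, 0], [0, 0, 0], [0, 0, 0]], grip=[0.4, 0.1, 0, 0, 0])

```text
clock: 20.05
ee_pos: [0.5166, -0.0138, 0.1873]
tcp_rot: [3.142, 0.0, 3.141]
ft_force: [1.8, 0.3, 0.2]
gripper_width: 0.0853
grip_force: 0.0
```

Request:
send_rows(dp=[[0.38, 0.83, -0.3], [0.38, 0.83, 0], [0.38, 0.83, 0], [0.38, 0.83, 0], [0.04, 0.2, 0]], delta_rot=[[0, 0, 0], [0, 0, 0], [0, 0, 0], [0, 0, 0], [0, 0, 0]], grip=[0, 0, 0, 0, 0])

```text
clock: 20.55
ee_pos: [0.4373, 0.1654, 0.2019]
tcp_rot: [3.14, -0.0, -3.135]
ft_force: [0.3, -0.0, -0.2]
gripper_width: 0.0857
grip_force: 0.0
```

Request:
send_rows(dp=[[0, 0, 0], [0, 0, 0], [0, 0, 0]], delta_rot=[[0, 0, 0], [0, 0, 0], [0, 0, 0]], grip=[0, 0, 0])

```text
clock: 20.85
ee_pos: [0.4404, 0.1591, 0.2017]
tcp_rot: [-3.141, 0.0, 3.139]
ft_force: [0.6, 0.7, 0.3]
gripper_width: 0.0855
grip_force: 0.0
```

```bash
python3 - <<'E'
from h import *
import pickle
im=save('wrist','w4'); c=cam('wrist'); pickle.dump(c,open('w4.pkl','wb')); print(r.get_state()['ee_pos'])
for p in [(.4406,.1613,.024),(.3815,.1461,.012),(.6322,.2503,.018)]: print(proj(c,p))
E
```

```text
[0.44028863 0.15919578 0.20171036]
[322.89478526 181.47526939]
[309.10061477 127.41349359]
[387.06750031 313.72453312]
```

View pics/w4.png

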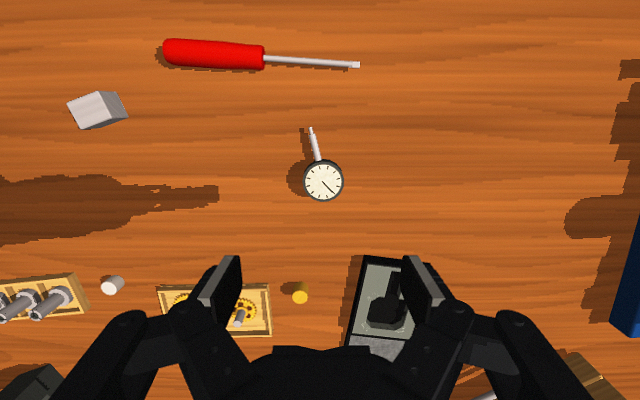

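The wrist view confirms the dial at (323,181) and the stem tip at (310,127), matching prediction. I'll measure its centre and yaw from masks.

```bash
python3 - <<'E'
from h import *
import pickle
c=pickle.load(open('w4.pkl','rb')); im=cv2.imread('pics/w4_raw.png'); hsv=cv2.cvtColor(im,cv2.COLOR_BGR2HSV)
m=((hsv[...,1]<80)&(hsv[...,2]>150)).astype(np.uint8); m[:,:290]=0;m[:,360:]=0;m[:115]=0;m[215:]=0
n,l,s,ce=cv2.connectedComponentsWithStats(m)
for i in range(1,n):
    if s[i,4]>10: print(s[i],ce[i])
i=max(range(1,n),key=lambda k:s[k,4])
cs,_=cv2.findContours((l==i).astype(np.uint8),cv2.RETR_EXTERNAL,cv2.CHAIN_APPROX_NONE)
q=np.array([plane(c,p[0],.024) for p in cs[0]],np.float32); (x,y),rad=cv2.minEnclosingCircle(q); print('dial',x,y,rad, q.mean(0))
st=np.argwhere((m>0)&(l!=i))[:,::-1]; st=st[st[:,1]<165]
w=np.array([plane(c,p,.012+.003) for p in st]); mu=w.mean(0); d=np.linalg.svd(w-mu)[2][0]; d=d*-np.sign(d[0]); print('stem mean',mu,'far end',w[w[:,0].argmin()],'yaw from axis',np.degrees(np.arctan2(-d[1],-d[0])), 'from centre',np.degrees(np.arctan2(y-mu[1],x-mu[0])))
E
```

```text
[309 127  12  34 167] [314.68263473 144.67065868]
[305 164  37  36 955] [322.83141361 181.35497382]
dial 0.441082626581192 0.16125790774822235 0.020872436463832855 [0.4409358  0.16054328]
stem mean [0.40028901 0.15220898] far end [0.38083705 0.14721719] yaw from axis 14.046949173369908 from centre 12.50695968507674
```

Request:
send_rows(dp=[[0, 0, 0], [0, 0, 0], [0, 0, 0], [-0.01, 0.03, 0.5], [0, 0, 0.8]], delta_rot=[[0, 0, -0.75], [0, 0, -0.75], [0, 0, -0.7], [0, 0, 0], [0, 0, 0]], grip=[0, 0, 0, 0, 0])

```text
clock: 21.4
ee_pos: [0.4419, 0.1622, 0.138]
tcp_rot: [3.14, 0.005, -2.913]
ft_force: [1.0, 0.6, -0.7]
gripper_width: 0.0853
grip_force: 0.0
```

Request:
send_rows(dp=[[0, 0, 0.8], [0, 0, 0.7], [0, 0, 0.5], [0, 0, 0.2], [0, 0, 0]], delta_rot=[[0, 0, 0], [0, 0, 0], [0, 0, 0], [0, 0, 0], [0, 0, 0]], grip=[0, 0, 0, 0, 0])

```text
clock: 21.9
ee_pos: [0.4395, 0.1613, 0.026]
tcp_rot: [-3.141, -0.002, -2.913]
ft_force: [0.2, 0.0, 0.6]
gripper_width: 0.0854
grip_force: 0.0
```

Request:
send_rows(dp=[[0, 0, 0.05], [0, 0, 0], [0, 0, 0]], delta_rot=[[0, 0, 0], [0, 0, 0], [0, 0, 0]], grip=[0, 0, 0])

```text
clock: 22.2
ee_pos: [0.4405, 0.1626, 0.0253]
tcp_rot: [3.141, 0.002, -2.911]
ft_force: [-0.4, 0.7, -0.6]
gripper_width: 0.0857
grip_force: 0.0
```

Request:
send_rows(dp=[[0, -0.01, 0.04], [0, 0, 0], [0, 0, 0], [0, 0, 0], [0, 0, 0]], delta_rot=[[0, 0, 0], [0, 0, 0], [0, 0, 0], [0, 0, 0], [0, 0, 0]], grip=[0.2, 0.4, 0.6, 0.8, 0.8], force=60)

```text
clock: 22.7
ee_pos: [0.44, 0.1618, 0.023]
tcp_rot: [3.141, -0.0, -2.912]
ft_force: [-3.9, -2.3, 11.6]
gripper_width: 0.0453
grip_force: 59.6
```

Request:
send_rows(dp=[[0, 0, 0], [0, 0, 0]], delta_rot=[[0, 0, 0], [0, 0, 0]], grip=[0.8, 0.8])

```text
clock: 22.9
ee_pos: [0.44, 0.1618, 0.023]
tcp_rot: [3.141, -0.0, -2.911]
ft_force: [-3.4, -1.4, 11.6]
gripper_width: 0.0454
grip_force: 59.6
```

Request:
send_rows(dp=[[0, 0, -0.2], [0, 0, -0.6], [0, 0, -0.6], [0, 0, -0.4], [0, 0, -0.2]], delta_rot=[[0, 0, 0], [0, 0, 0.6], [0, 0, 0.9], [0, 0, 0.9], [0, 0, 0.87]], grip=[0.8, 0.8, 0.8, 0.8, 0.8])

```text
clock: 23.4
ee_pos: [0.4407, 0.1622, 0.1247]
tcp_rot: [3.14, 0.002, 3.025]
ft_force: [-0.6, 0.3, -2.1]
gripper_width: 0.045
grip_force: 61.9
```

Request:
send_rows(dp=[[-0.5, 0, 0], [-0.8, 0, 0], [-0.8, 0, 0], [-0.7, -0.04, 0], [-0.43, -0.04, 0]], delta_rot=[[0, 0, 0], [0, 0, 0], [0, 0, 0], [0, 0, 0], [0, 0, 0]], grip=[0.8, 0.8, 0.8, 0.8, 0.8])

```text
clock: 23.9
ee_pos: [0.6019, 0.139, 0.1224]
tcp_rot: [-3.141, 0.001, 3.029]
ft_force: [-0.8, -0.6, -1.6]
gripper_width: 0.0454
grip_force: 61.9
```

Request:
send_rows(dp=[[0, 0, 0], [0, 0, 0], [0, 0, 0]], delta_rot=[[0, 0, 0], [0, 0, 0], [0, 0, 0]], grip=[0.8, 0.8, 0.8])

```text
clock: 24.2
ee_pos: [0.5991, 0.1402, 0.1224]
tcp_rot: [3.141, -0.001, 3.03]
ft_force: [0.3, 0.9, -1.7]
gripper_width: 0.0451
grip_force: 61.9
```

```bash
python3 - <<'E'
from h import *
import pickle
im=save('wrist','w5'); c=cam('wrist'); pickle.dump(c,open('w5.pkl','wb')); s=r.get_state(); print(s['ee_pos'],s['tcp_rot'],s['gripper_width'])
print(proj(c,(.6322,.2503,.018)))
E
```

```text
[0.59911598 0.1403066  0.12245934] [ 3.14119139e+00 -5.57529284e-04  3.03017113e+00] 0.045267914583272985
[443.78839892 223.49010553]
```

View pics/w5.png

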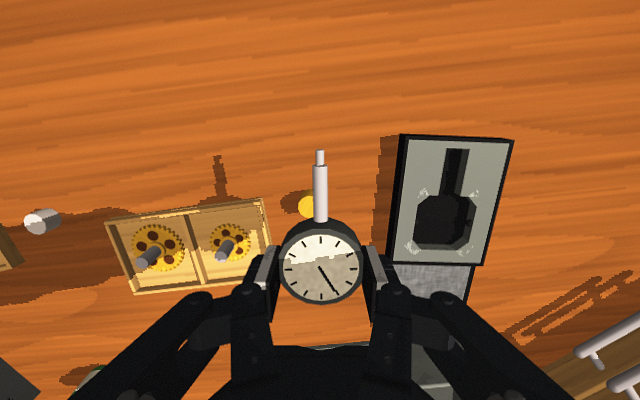

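The wrist view shows the gauge held dial up with its stem straight ahead (tip (320,151), dial (321,267)). The case insert is clear: pocket about (445,219), slot end about (455,150). I'll measure both.

```bash
python3 - <<'E'
from h import *
import pickle
np.set_printoptions(precision=4,suppress=True)
c=pickle.load(open('w5.pkl','rb')); im=cv2.imread('pics/w5_raw.png'); hsv=cv2.cvtColor(im,cv2.COLOR_BGR2HSV)
m=((hsv[...,1]<70)&(hsv[...,2]>90)).astype(np.uint8); m[:,:392]=0;m[:,520:]=0;m[:130]=0;m[266:]=0
n,l,s,ce=cv2.connectedComponentsWithStats(m); i=max(range(1,n),key=lambda k:s[k,4]); print(s[i])
g=(l==i).astype(np.uint8); cs,_=cv2.findContours(g,cv2.RETR_EXTERNAL,cv2.CHAIN_APPROX_NONE)
box=cv2.approxPolyDP(cv2.convexHull(cs[0]),5,True)[:,0]; print('insert corners',box.tolist()); print(np.array([plane(c,p,.018) for p in box]))
h=np.zeros_like(g); cv2.fillPoly(h,[cv2.convexHull(cs[0])],1); d=(hsv[...,2]<75).astype(np.uint8)*cv2.erode(h,np.ones((7,7)))
n,l,s,ce=cv2.connectedComponentsWithStats(d); i=max(range(1,n),key=lambda k:s[k,4]); print('cutout',s[i],ce[i])
cc,_=cv2.findContours((l==i).astype(np.uint8),cv2.RETR_EXTERNAL,cv2.CHAIN_APPROX_NONE)
q=np.array([plane(c,p[0],.018) for p in cc[0]])
a=np.radians(-6.4)
for it in range(3):   # axis from slot pixels
    ex=np.array([np.cos(a),np.sin(a)]); ey=np.array([-ex[1],ex[0]]); u,v=q@ex,q@ey
    sl=(u<u.min()+.035)&(u>u.min()+.004); mid=np.median(v[sl]); L=sl&(v<mid); Rr=sl&(v>mid)
    k=[np.polyfit(u[t],v[t],1)[0] for t in (L,Rr)]; a+=np.arctan(np.mean(k))
print('yaw',np.degrees(a),'slot slopes',k,'u',u.min(),u.max(),'v',v.min(),v.max(),'slot v',v[L].mean(),v[Rr].mean())
w=v.max()+v.min(); print('centre A (far wall -27)',ex*(u.max()-.027)+ey*w/2,'centre B (slot end +69)',ex*(u.min()+.069)+ey*(v[L].mean()+v[Rr].mean())/2)
# gauge in hand
z=.1225-.023
t=plane(c,(320.5,152),z+.012); 
dm=((hsv[...,1]<90)&(hsv[...,2]>110)).astype(np.uint8); dm[:226]=0; dm[308:]=0; dm[:,:278]=0; dm[:,364:]=0
ctr=plane(c,(321.5,267),z+.024); print('gauge',ctr,t,'yaw',np.degrees(np.arctan2(ctr[1]-t[1],ctr[0]-t[0])))
E
```

```text
[ 393  140  116  123 7439]
insert corners [[409, 140], [508, 143], [479, 262], [393, 260]]
[[0.5526 0.2191]
 [0.5641 0.3025]
 [0.6773 0.286 ]
 [0.6652 0.2026]]
cutout [ 413  148   64  102 3947] [446.1538 208.5619]
yaw -8.567495656632198 slot slopes [np.float64(-0.002656024575761806), np.float64(0.00265885995735023)] u 0.5188268059792502 0.6140512824044386 v 0.3144670875225589 0.36824719157433505 slot v 0.3319017908626171 0.3504863338062542
centre A (far wall -27) [0.6314 0.2501] centre B (slot end +69) [0.6321 0.2498]
gauge [0.5988 0.1402] [0.5395 0.1464] yaw -5.937906430152675
```

Request:
send_rows(dp=[[0, 0, 0], [-0.1, 0.6, 0], [-0.1, 0.75, 0], [-0.1, 0.65, 0], [-0.02, 0.26, 0]], delta_rot=[[0, 0, 0.37], [0, 0, 0], [0, 0, 0], [0, 0, 0], [0, 0, 0]], grip=[0.8, 0.8, 0.8, 0.8, 0.8])

```text
clock: 24.75
ee_pos: [0.6318, 0.2539, 0.1223]
tcp_rot: [3.139, -0.001, 2.995]
ft_force: [-0.9, 0.6, -2.3]
gripper_width: 0.045
grip_force: 61.9
```

Request:
send_rows(dp=[[0, 0, 0.3], [0, 0, 0.5], [0, 0, 0.3], [0, 0, 0.1], [0, 0, 0]], delta_rot=[[0, 0, 0], [0, 0, 0], [0, 0, 0], [0, 0, 0], [0, 0, 0]], grip=[0.8, 0.8, 0.8, 0.8, 0.8])

```text
clock: 25.25
ee_pos: [0.6323, 0.2479, 0.0615]
tcp_rot: [-3.14, -0.001, 2.99]
ft_force: [-0.5, -0.8, -1.1]
gripper_width: 0.0452
grip_force: 61.9
```

Request:
send_rows(dp=[[0, 0, 0], [0, 0, 0]], delta_rot=[[0, 0, 0], [0, 0, 0]], grip=[0.8, 0.8])

```text
clock: 25.45
ee_pos: [0.6335, 0.2491, 0.0635]
tcp_rot: [3.14, 0.001, 2.99]
ft_force: [0.3, 0.2, -1.6]
gripper_width: 0.045
grip_force: 61.9
```

Request:
send_rows(dp=[[0.02, 0.01, 0.2], [0, 0, 0.2], [0, 0, 0.12], [0, 0, 0.05], [0, 0, 0]], delta_rot=[[0, 0, 0], [0, 0, 0], [0, 0, 0], [0, 0, 0], [0, 0, 0]], grip=[0.8, 0.8, 0.8, 0.8, 0.8])

```text
clock: 25.95
ee_pos: [0.6316, 0.25, 0.0333]
tcp_rot: [3.142, -0.001, 2.991]
ft_force: [-0.0, 0.5, -1.9]
gripper_width: 0.0454
grip_force: 61.9
```

Request:
send_rows(dp=[[0, 0, 0.02], [0, 0, 0], [0, 0, 0]], delta_rot=[[0, 0, 0], [0, 0, 0], [0, 0, 0]], grip=[0.8, 0.8, 0.8])

```text
clock: 26.25
ee_pos: [0.6321, 0.2499, 0.0331]
tcp_rot: [3.141, 0.0, 2.991]
ft_force: [-0.4, 0.1, -1.7]
gripper_width: 0.0451
grip_force: 62.0
```

Request:
send_rows(dp=[[0, 0, 0.02], [0, 0, 0], [0, 0, 0.02], [0, 0, 0], [0, 0, 0]], delta_rot=[[0, 0, 0], [0, 0, 0], [0, 0, 0], [0, 0, 0], [0, 0, 0]], grip=[0.8, 0.8, 0.8, 0.8, 0.8])

```text
clock: 26.75
ee_pos: [0.6323, 0.2497, 0.0312]
tcp_rot: [3.141, 0.001, 2.99]
ft_force: [1.8, 2.2, 2.8]
gripper_width: 0.0453
grip_force: 62.4
```

Request:
send_rows(dp=[[0, 0, 0.02], [0, 0, 0], [0, 0, 0.02], [0, 0, 0], [0, 0, 0]], delta_rot=[[0, 0, 0], [0, 0, 0], [0, 0, 0], [0, 0, 0], [0, 0, 0]], grip=[0.8, 0.8, 0.8, 0.8, 0.8])

```text
clock: 27.25
ee_pos: [0.6321, 0.2496, 0.0292]
tcp_rot: [3.141, 0.0, 2.99]
ft_force: [0.7, 0.7, 6.0]
gripper_width: 0.0452
grip_force: 62.7
```

Request:
send_rows(dp=[[0, 0, 0.02], [0, 0, 0], [0, 0, 0.02], [0, 0, 0], [0, 0, 0]], delta_rot=[[0, 0, 0], [0, 0, 0], [0, 0, 0], [0, 0, 0], [0, 0, 0]], grip=[0.8, 0.8, 0.8, 0.8, 0.8])

```text
clock: 27.75
ee_pos: [0.6322, 0.2496, 0.029]
tcp_rot: [3.141, 0.0, 2.99]
ft_force: [-6.7, -2.7, 22.5]
gripper_width: 0.0451
grip_force: 64.3
```

Request:
send_rows(dp=[[0, 0, -0.03], [0, 0, 0], [0, 0, 0], [0, 0, 0], [0, 0, -0.3]], delta_rot=[[0, 0, 0], [0, 0, 0], [0, 0, 0], [0, 0, 0], [0, 0, 0]], grip=[0.3, 0.2, 0.2, 0.2, 0.2])

```text
clock: 28.25
ee_pos: [0.6302, 0.2491, 0.0413]
tcp_rot: [-3.139, -0.004, 2.991]
ft_force: [-0.7, -0.1, -0.6]
gripper_width: 0.068
grip_force: 0.0
```

Request:
send_rows(dp=[[0, 0, -0.4], [0, 0, 0], [0, 0, 0], [0, 0, 0], [0, 0, 0]], delta_rot=[[0, 0, 0], [0, 0, 0], [0, 0, 0], [0, 0, 0], [0, 0, 0]], grip=[0.5, 1, 1, 1, 1])

```text
clock: 28.75
ee_pos: [0.6314, 0.2496, 0.0626]
tcp_rot: [-3.141, -0.001, 2.991]
ft_force: [0.6, -0.1, -0.0]
gripper_width: -0.0
grip_force: 0.0
```

Request:
send_rows(dp=[[0, 0, 0], [0, 0, 0.2], [0, 0, 0.15], [0, 0, 0.05], [0, 0, 0]], delta_rot=[[0, 0, 0], [0, 0, 0], [0, 0, 0], [0, 0, 0], [0, 0, 0]], grip=[1, 1, 1, 1, 1])

```text
clock: 29.25
ee_pos: [0.6316, 0.2495, 0.0425]
tcp_rot: [-3.141, -0.001, 2.991]
ft_force: [0.1, -0.8, 0.2]
gripper_width: -0.0001
grip_force: 0.0
```

Request:
send_rows(dp=[[0, 0, 0.03], [0, 0, 0], [0, 0, 0.02], [0, 0, 0], [0, 0, 0]], delta_rot=[[0, 0, 0], [0, 0, 0], [0, 0, 0], [0, 0, 0], [0, 0, 0]], grip=[1, 1, 1, 1, 1])

```text
clock: 29.75
ee_pos: [0.6324, 0.2499, 0.0413]
tcp_rot: [3.141, 0.001, 2.991]
ft_force: [0.9, 0.0, 4.3]
gripper_width: 0.0002
grip_force: 1.9
```

Request:
send_rows(dp=[[0, 0, 0.02], [0, 0, 0], [0, 0, 0.02], [0, 0, 0], [0, 0, 0]], delta_rot=[[0, 0, 0], [0, 0, 0], [0, 0, 0], [0, 0, 0], [0, 0, 0]], grip=[1, 1, 1, 1, 1])

```text
clock: 30.25
ee_pos: [0.6325, 0.2501, 0.0412]
tcp_rot: [3.14, 0.001, 2.991]
ft_force: [-5.2, -2.3, 18.1]
gripper_width: -0.0
grip_force: 9.5
```

Request:
send_rows(dp=[[0, 0, 0.02], [0, 0, 0], [0, 0, -0.1], [0, 0, -0.8], [0, 0, -1]], delta_rot=[[0, 0, 0], [0, 0, 0], [0, 0, 0], [0, 0, 0], [0, 0, 0]], grip=[1, 1, 1, 1, 1])

```text
clock: 30.75
ee_pos: [0.6298, 0.2491, 0.1309]
tcp_rot: [-3.138, -0.005, 2.991]
ft_force: [0.6, 0.5, 0.7]
gripper_width: 0.0003
grip_force: 0.0
```

Request:
send_rows(dp=[[0.3, -0.3, -0.8], [0.5, -0.4, -0.5], [0.7, -0.4, -0.3], [0.8, -0.3, 0], [0.6, -0.3, 0]], delta_rot=[[0, 0, 0], [0, 0, 0], [0, 0, 0], [0, 0, 0], [0, 0, 0]], grip=[1, 1, 1, 1, 1])

```text
clock: 31.25
ee_pos: [0.4734, 0.1872, 0.2127]
tcp_rot: [3.141, -0.001, 2.991]
ft_force: [-0.4, 1.1, 0.6]
gripper_width: -0.0002
grip_force: 0.0
```

Request:
send_rows(dp=[[0.6, -0.2, 0], [0.4, 0, 0], [0, 0, 0], [0, 0, 0]], delta_rot=[[0, 0, 0], [0, 0, 0], [0, 0, 0], [0, 0, 0]], grip=[1, 1, 1, 1])

```text
clock: 31.65
ee_pos: [0.4248, 0.1851, 0.2129]
tcp_rot: [3.141, 0.0, 2.991]
ft_force: [0.3, 0.1, 0.4]
gripper_width: -0.0003
grip_force: 0.0
```

```bash
python3 - <<'E'
from h import *
a=save('wrist','w6'); b=save('top','t6',(150,90,480,290),2); s=r.get_state(); print(s['ee_pos'],s['clock'])
a=a[:380]; b=b[:,:640]; cv2.imwrite('pics/both.png',cv2.resize(np.vstack([a[150:],b[:330]]),None,fx=1,fy=1))
E
```

```text
[0.42537637 0.18495416 0.21266882] 31.75
```

View pics/both.png

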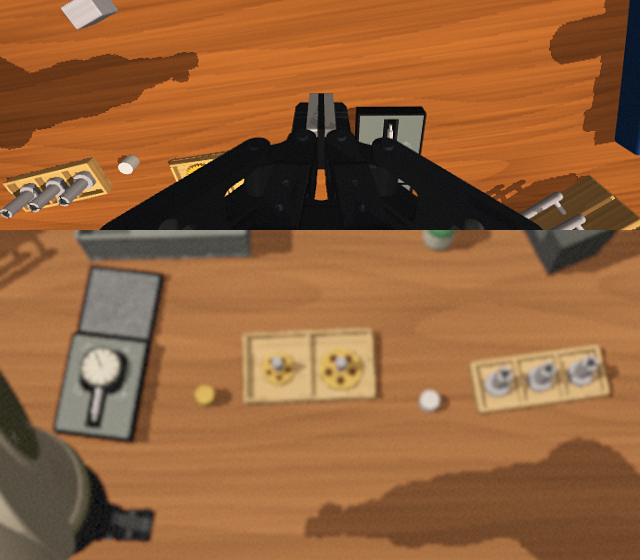

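The check picture shows the gauge in its cutout at (100,367) with the stem in the slot, the wheels flat in their bays at (278,370) and (341,370), and all three collets upright. The arm is clear, so I'll hand in the job.

```bash
python3 -c "
from workcell import r
print(r.close_job())"
```

```text
the job is handed in; nothing more can be done
None
```

I handed the job in at about 32 s on the robot's clock: the final picture shows both wheels flat in their bays, both collets upright and the gauge in its cutout dial up; it stopped at its home height when pressed, and no verdict was returned.

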